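Lift a hot capped tube from the bath rack with spring forceps closed to their mark

ROBOT

A 7-joint arm with a two-finger parallel gripper is mounted at the origin on the work surface. World frame = base frame: x ahead of the robot, y to its left, z up, the work surface at z = 0. Lengths are in mm, angles in rad, forces in N, time in s.
With the tool pointing down it reaches from about 425 to 875 mm from the base axis. Payload 8.4 kg.
Tool frame: the origin (TCP) lies on the centre line of the jaws, within the pads' length; the fingertips stand 17 mm ahead of it and the grasp point (between the pads) lies 2 mm behind it; z points along the fingers, y is the line along which they close (so a half turn about z gives the same grasp; the last joint's range is limited). The gripper opens to 87 mm and grips with 3 to 60 N. Pads are 19 mm wide; open, the fingers measure 117 mm over their backs; the gripper's body (75 mm by 190 mm) begins 51 mm behind the grasp point.
Start: joints at [1.039, 0.333, 0.04, 1.465, -0.013, 1.343, -0.059], TCP at [272.594, -590.048, 239.546] pointing down, gripper open.
Joint ranges: [-2.58, 2.58], [-0.38, 2.09], [-1.3, 1.39], [0.25, 2.4], [-1.5, 4.64], [0.08, 2.09], [-2.65, 2.65]. Speed limits (rad/s): [2.22, 2.22, 2.79, 2.79, 3.14, 3.14, 3.14].

INTERFACE

Orientations are given as a rotation vector (axis times angle).
In Python, from workcell import arm, optics gives the robot as it stands.
- The arm moves only by the shell command python3 -m crank 'ROWS' [FORCE]. ROWS is a JSON object of lists of equal length, an entry for each row: "dp": the shift along the tool's x, y, z in units of 1 m (1.0 is 1 m), a list of three; "rotation": the turn, a rotation vector about the tool's x, y, z in units of 360 degrees (1.0 is 360 degrees), a list of three; "hand": the opening, from -1 (shut) to 1 (fully open). A call has 1 to 8 rows; each row is the pose to reach, as a shift and turn from the pose commanded when the call began, along the tool's axes at that moment, turning the shorter way round; what a row does not reach only later rows make up. A row lasts 1/10 s, in which the tool goes at most 50 mm and 8.59 degrees, less where a joint would pass 70% of its speed; a pose out of reach is approached as far as the arm can. A call with a number of a shift or a turn outside -1 to 1 is refused whole. A call with a gripper value outside its range is refused whole. The fingers move at their own pace and stop on an object; FORCE is the grip in N (left out, the last holds). Time passes only in rows, so rows that repeat a pose let the fingers close. It gives the time, the measured TCP pose, the force, the opening and the grip force at its end, in the units of the state.
- arm.state(): the state, without advancing time (a new reading comes with each control period).
- optics.snapshot(name): name is "scene" or "top" or "wrist"; returns the picture (384x512x3 uint8, blue, green, red); there is no depth.
- optics.camera_params(name): a dict with "K" (3x3 intrinsics, pixels), "rvec" (rotation vector, rad) and "tvec" (3), from world to camera coordinates, as OpenCV has them. Camera axes: x right, y down, z forward; pixel columns grow to the right and rows downward; lengths in mm; the calibration is good to about 2 mm. A picture is of the moment at which its call begins: read the wrist's pose just before it. camera_params takes no time and is no camera call; for the wrist camera it gives the pose at the moment of the call.
- arm.job_done(): hands the job in; it is judged then, once.
The state is a dict: "t": time; "qpos": joint angles; "joint_vel": joint speeds; "effort": joint torques, N m; "eef_pos": TCP position; "orientation": TCP orientation; "force": force on the tool from outside, world axes, zero at the start; "torque": the same for the moment, N m; "grip_width": finger opening in mm; "grip_force": force on a finger pad.
Only numpy, scipy, OpenCV 4.12 (cv2) and the standard library are available. Lean on these libraries where they do the work, as an engineer would, in place of code of your own. Each camera call takes 0.05 s, during which the arm holds its last target. There are 200 camera calls.

TASK

Pick up the spring forceps from their rest, bring their open jaws around the capped tube in the hot rack, just under its cap, and there squeeze the forceps until the index meets the engraved line (20 mm between the jaws), so that the jaws close in under the cap without pinching the tube. Then lift the tube out, hanging by its cap, until it is clear of the rack, and finish while holding it there, still, with the forceps steady on the mark: nothing is put down or let go. The tube is hot, so the gripper must never touch it, and the two stoppered tubes, the beaker and the jar are left where they are.

Things in the scene. Friction and masses are not known exactly. Their poses are not given: they have to be found in the camera images.
- forceps: Steel sprung tube forceps, 62 g, 200 mm long, level on their rest; arms 9 mm high. Origin midway between the two thumb pads, half-way up, 40 mm above the bench at the start: hold them here, fingers on the pads. x points to the jaws, y to the left arm, z up. They spring apart about a joint 100 mm behind the origin, both arms alike, sideways only
- left_pad (a point): centre of the left thumb pad's outer face; the right pad mirrors it. Flat ridged plates 30 mm long, 16 mm high, facing sideways. Width over both outer faces: 55 mm relaxed, 40 mm (faces parallel) on the mark. Each pad pushes back with about 1 N as it begins to move, rising evenly to about 7.5 N on the mark. Gap between jaws = 20 mm + 1.65 x (width - 40 mm)
- gauge_line (a point): engraved black line, the 20 mm gap mark, on the gauge tongue that is fixed to the left arm and lies across both arms, 33 mm ahead of the origin; on the mark it meets the black line on the small index block of the right arm. Shorter, finer scale lines lie beside it, towards the tongue's end
- jaws (a point): midpoint between the jaws, 65 mm ahead of the forceps' origin on its x axis, at the same height. The jaws are two half-round strips (110 degrees each), 5 mm high (2.5 mm above and below this point), 3 mm thick. On the mark they form a ring of 20 mm inner diameter about this point, open at front and back; relaxed, each stands 12.4 mm further out (gap 45 mm)
- forceps_left (a joint): closing angle of the left arm (the right arm always moves the same), rad: 0 relaxed (gap 45 mm), 0.075 on the mark (gap 20 mm), growing as the forceps are squeezed; 0.001 rad is 0.33 mm of gap or 0.2 mm of pad width
- tube: the tube to lift: upright milky plastic tube, 16.5 mm outside diameter, conical foot, with a white screw cap 23.5 mm in diameter and 13 mm high, 11 to 18 g. Origin: on its axis at the underside of the cap, 108 mm above the bench at the start; z up its axis. The foot is 106 mm below the origin, the top of the cap 13 mm above it
- rack: fixed stainless rack with perforated sides, 54 x 174 x 70 mm high (top face 70 mm above the bench), two rows of seven square cells, 24 mm pitch, in which tubes stand with 1 mm of play all round. Origin: centre of its underside, on the bench; x across the two rows, y along them. The three tubes stand in the row on the robot's side (x = -12 mm), at y = -72, 0 and +72 mm in any order
- rest: fixed stainless rest on which the forceps lie, 185 mm long, origin on the bench below the forceps' origin: it carries them near their rear end (105 mm behind) and under the arms (37 mm ahead of the origin) and leaves the pads free; its base plate is 44 mm wide and 3 mm thick; small lips rise 5 mm above the carrying faces
- stoppered1: bystander: glass tube 16 mm in diameter with a flush black rubber stopper, 106 mm tall over all, in the rack; origin at its foot
- stoppered2: bystander: another such glass tube in the rack; origin at its foot
- beaker: bystander: glass beaker, 70 mm in diameter, 95 mm tall, on the bench; origin centre of its underside
- jar: bystander: amber jar with a black lid, 60 mm in diameter, 80 mm tall, on the bench; origin centre of its underside
Mind the look-alikes: they are no part of the job. There is more than one size of the forceps; the one meant has the size given above.

How it is judged (in metres and radians):
On the way, in this order (a step that is already met when the one before it is completed fails the run):
1. the forceps are picked up, clear of their rest (height (world z) of forceps above 0.07 m and contact force between the fingers and forceps above 0.5 N and contact force between forceps and rest below 0.02 N), for 0.2 s.
2. while the tube still stands in the rack, the forceps are squeezed to the mark around it under its cap (value of joint forceps_left between 0.069 and 0.081 rad and horizontal distance between jaws and tube below 0.012 m and z of jaws in the frame of tube between -0.03 and -0.001 m and height (world z) of tube below 0.12 m and angle between tube's own z axis and vertical below 0.2 rad), for 0.3 s.
At the end, for the whole second after the job is handed in: The gripper still holds the forceps steady on the mark (gap 20 mm within 2 mm); the tube hangs by its cap in the jaws, still, upright within 14 degrees, cap underside at least 178 mm above the bench, touching neither rack nor gripper; the forceps touch neither rack nor rest (value of joint forceps_left between 0.069 and 0.081 rad and velocity of joint forceps_left between -0.03 and 0.03 rad/s and height (world z) of tube above 0.178 m and angle between tube's own z axis and vertical below 0.25 rad and linear speed of tube below 0.03 m/s and distance between jaws and tube below 0.012 m and contact force between forceps and tube above 0.03 N and contact force between the fingers and forceps above 1 N and contact force between tube and rack below 0.01 N and contact force between the fingers and tube below 0.01 N and contact force between forceps and rack below 0.05 N and contact force between forceps and rest below 0.05 N); the arm keeps its last pose, push and grip.
It fails at once if the gripper touches the hot tube (contact force between the fingers and tube above 0.5 N).
It fails at once if the tube is pinched or struck hard (over 6 N) by the forceps (contact force between forceps and tube above 6 N).
It fails at once if a stoppered tube is pulled up, tipped or displaced (distance of any of stoppered1, stoppered2 from where it was at the start of the episode above 0.02 m or angle between any of stoppered1, stoppered2's own z axis and vertical above 0.3 rad).
It fails at once if the beaker or the jar is shifted or tipped (distance of any of beaker, jar from where it was at the start of the episode above 0.03 m or angle between any of beaker, jar's own z axis and vertical above 0.3 rad).
It also fails if it takes over 45 s, if anything falls off the work surface, if the arm or the gripper's body presses on something with over 40 N, if the wrist force passes 120 N, or if a joint passes its speed limit or range.

## Working session

There is one attempt and no reset: what is moved stays moved. The work goes in short steps, Python scripts to look and compute and a shell command to move; the robot and the scene stay as the last step left them, time stands still between calls to the robot, and variables do not carry over. Pictures are saved under pics/ and viewed, at most 13 in all, crops included, and the job is handed in when it is done.

```bash
mkdir -p pics; ls; python3 - <<'E'
from workcell import arm, optics
import cv2
for n in ("scene","top"):
    im=optics.snapshot(n); cv2.imwrite(f"pics/{n}0.png",im)
    p=optics.camera_params(n); print(n,p)
s=arm.state();print(s)
E
```

```text
pics
scene {'K': array([[368.97295257,   0.        , 250.2090833 ],
       [  0.        , 368.97295257, 191.23896602],
       [  0.        ,   0.        ,   1.        ]]), 'rvec': array([ 1.0869433 ,  2.54659703, -0.81274318]), 'tvec': array([ 429.7677105 , -240.32053782, 1180.49308907])}
top {'K': array([[364.19988218,   0.        , 253.99386648],
       [  0.        , 364.19988218, 187.83806777],
       [  0.        ,   0.        ,   1.        ]]), 'rvec': array([ 2.14597099, -2.15005206,  0.17081382]), 'tvec': array([ -56.75482665,  600.76294415, 1067.29915988])}
{'t': 0.1, 'qpos': array([ 1.03882238,  0.33386289,  0.03987026,  1.46616769, -0.01339637,
        1.34333072, -0.05852428]), 'joint_vel': array([ 8.77779817e-04,  3.89857618e-04, -9.36814520e-04, -1.47587991e-03,
       -1.03312892e-04, -3.38937196e-05, -1.49877740e-03]), 'effort': array([ 5.00549708e-03, -6.57803607e+01,  1.34083617e+00, -4.04703927e+01,
       -5.94579102e-02,  4.09761036e-02,  9.60786701e-05]), 'eef_pos': array([ 272.4123958 , -589.71616563,  238.74094179]), 'orientation': array([-3.06693291e+00, -6.74142239e-01,  6.63825504e-04]), 'force': array([1.03256652, 0.26135466, 0.30439689]), 'torque': array([-0.03537018, -0.0484845 ,  0.00403664]), 'grip_force': 0.0, 'grip_width': 87.13159607119506}
```

View pics/top0.png

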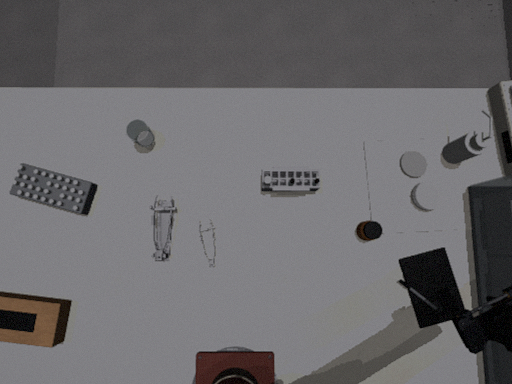

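View pics/scene0.png

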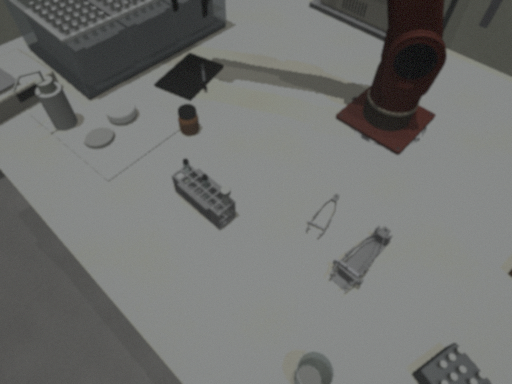

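The forceps on their rest are at about (163,228) in the top view, and the look-alike is at (208,240). The rack is at (290,180), with the white cap near its left end (about 267,181). I'll enlarge both.

```bash
cat > h.py <<'E'
import numpy as np, cv2
from workcell import arm, optics
def ray(p,u,v,z):
    R=cv2.Rodrigues(np.array(p["rvec"]))[0]; t=np.array(p["tvec"]).ravel()
    d=R.T@np.linalg.solve(p["K"],[u,v,1.]); c=-R.T@t
    return c+d*(z-c[2])/d[2]
def proj(p,X):
    return cv2.projectPoints(np.array(X,float).reshape(-1,1,3),np.array(p["rvec"]),np.array(p["tvec"]),p["K"],None)[0].reshape(-1,2)
E
python3 - <<'E'
from h import *
a=cv2.imread("pics/top0.png"); b=cv2.imread("pics/scene0.png")
f=lambda i,x,y,w,h,s:cv2.convertScaleAbs(cv2.resize(i[y:y+h,x:x+w],None,fx=s,fy=s,interpolation=cv2.INTER_CUBIC),alpha=1.3)
o=np.zeros((600,800,3),np.uint8)
o[0:600,0:300]=f(a,143,187,40,80,7.5)       # top forceps
o[0:280,300:800]=np.array(f(a,255,160,71,40,7))[:280,:497].repeat(1,0) if 0 else cv2.resize(f(a,255,160,70,40,7),(500,280))
o[280:600,300:800]=f(b,160,150,100,64,5)
cv2.imwrite("pics/c1.png",o)
E
```

```text
(no output)
```

View pics/c1.png

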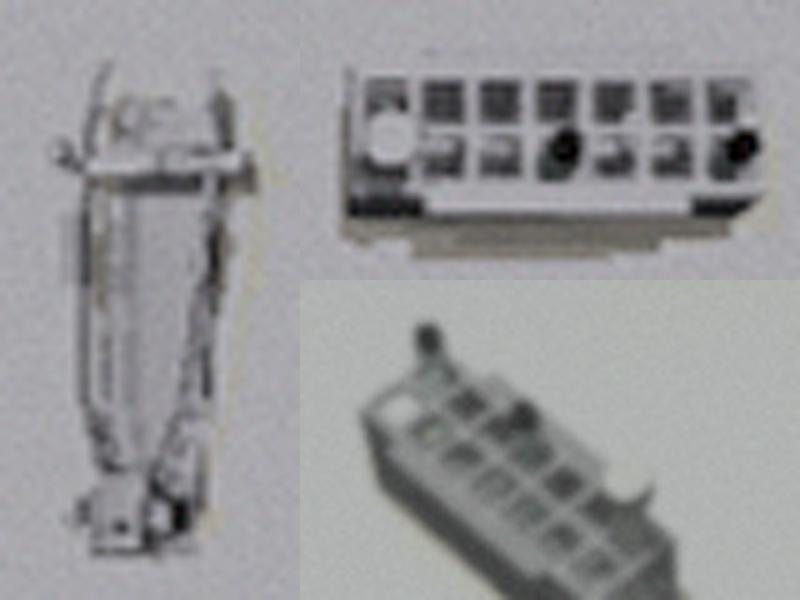

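```bash
python3 - <<'E'
from h import *
p=optics.camera_params("top"); s=optics.camera_params("scene")
F=lambda x,y:(143+x/7.5,187+y/7.5); T=lambda x,y:(255+(x-300)/7.143,160+y/7)
for n,(u,v),z in [("cap",T(393,140),121),("st1",T(568,147),106),("st2",T(742,147),106),("tongue L",F(65,160),44),("tongue R",F(250,170),44),("rear",F(148,515),40),("armL",F(85,300),44),("armR",F(208,300),44),("jawL",F(100,80),42),("jawR",F(220,90),42)]: print(n,ray(p,u,v,z).round(1))
print("scene cap",ray(s,160+(627-300)/5,150+(478-280)/5,118).round(1), ray(s,160+(428-300)/5,150+(328-280)/5,106).round(1))
for n,(u,v) in [("jar",(370,231)),("beaker",(145,138))]: print(n,ray(p,u,v,0).round(1))
E
```

```text
cap [611.8 -97.3 121. ]
st1 [ 611.4 -169.   106. ]
st2 [ 611.3 -239.7  106. ]
tongue L [538.5 251.8  44. ]
tongue R [534.4 177.2  44. ]
rear [397.4 214.4  40. ]
armL [482.3 241.6  44. ]
armR [482.2 192.5  44. ]
jawL [571.2 239.4  42. ]
jawR [567.1 190.7  42. ]
scene cap [613.5 -92.1 118. ] [ 612.2 -236.6  106. ]
jar [ 470.2 -421.5    0. ]
beaker [771.1 294.2   0. ]
```

The cap axis is at about (612,-97). The forceps' origin is at about (504,215), pointing along +x. I'll write a planner helper and move over.

```bash
cat >> h.py <<'E'
from scipy.spatial.transform import Rotation as Ro
def plan(x,y,z,yaw=0.):
    "yaw: world angle of tool x, deg; tool pointing down"
    s=arm.state(); R=Ro.from_rotvec(s["orientation"]); D=Ro.from_euler('z',yaw,degrees=True)*Ro.from_rotvec([np.pi,0,0])
    print("dp",(R.inv().apply(np.array([x,y,z])-s["eef_pos"])/1000).round(4),"rot",((R.inv()*D).as_rotvec()/(2*np.pi)).round(4))
E
python3 -c "
from h import *
plan(560,-200,240)"
python3 -m crank '{"dp":[[0.425,-0.233,0],[0.425,-0.233,0],[0.425,-0.233,0],[0.425,-0.233,0],[0.425,-0.233,0],[0.425,-0.233,0],[0.425,-0.233,0],[0.425,-0.233,0]],"rotation":[[0,0,0.069],[0,0,0.069],[0,0,0.069],[0,0,0.069],[0,0,0.069],[0,0,0.069],[0,0,0.069],[0,0,0.069]],"hand":[1,1,1,1,1,1,1,1]}' 20
python3 -c "
from h import *
plan(490,215,200)"
```

```text
dp [ 0.4245 -0.2332 -0.001 ] rot [-0.0002  0.0001  0.0689]
t: 0.9
eef_pos: [508.5, -270.0, 239.4]
orientation: [-3.141, 0.001, 0.0]
force: [0.7, -1.8, 0.5]
grip_width: 87.1
grip_force: 0.0
dp [-0.0189 -0.4849  0.0395] rot [-0.      0.     -0.0001]
```

```bash

python3 -m crank '{"dp":[[-0.01,-0.48,0.02],[-0.01,-0.48,0.02],[-0.01,-0.48,0.02],[-0.01,-0.48,0.02],[-0.01,-0.48,0.02],[-0.01,-0.48,0.02],[-0.01,-0.48,0.02],[-0.01,-0.48,0.02]],"rotation":[[0,0,0],[0,0,0],[0,0,0],[0,0,0],[0,0,0],[0,0,0],[0,0,0],[0,0,0]],"hand":[1,1,1,1,1,1,1,1]}' 
python3 -m crank '{"dp":[[-0.01,-0.08,0.02],[-0.01,-0.08,0.02],[-0.01,-0.08,0.02],[-0.01,-0.08,0.02]],"rotation":[[0,0,0],[0,0,0],[0,0,0],[0,0,0]],"hand":[1,1,1,1]}' 
python3 - <<'E'
from h import *
p=optics.camera_params("wrist"); R=cv2.Rodrigues(p["rvec"])[0]
print("cam at",(-R.T@np.ravel(p["tvec"])).round(1),"K",p["K"][0,0]); 
im=optics.snapshot("wrist"); cv2.imwrite("pics/w1.png",cv2.resize(im,(800,600),interpolation=cv2.INTER_CUBIC))
np.savez("w1.npz",**p)
E
```

```text
t: 1.7
eef_pos: [499.3, 129.5, 222.8]
orientation: [3.141, -0.002, 0.0]
force: [1.2, -0.3, 0.7]
grip_width: 87.1
grip_force: 0.0
t: 2.1
eef_pos: [489.5, 207.9, 202.4]
orientation: [3.141, 0.001, -0.002]
force: [-0.3, -0.0, -0.3]
grip_width: 86.9
grip_force: 0.0
cam at [566.1 207.3 347.7] K 298.4176770180395
```

View pics/w1.png

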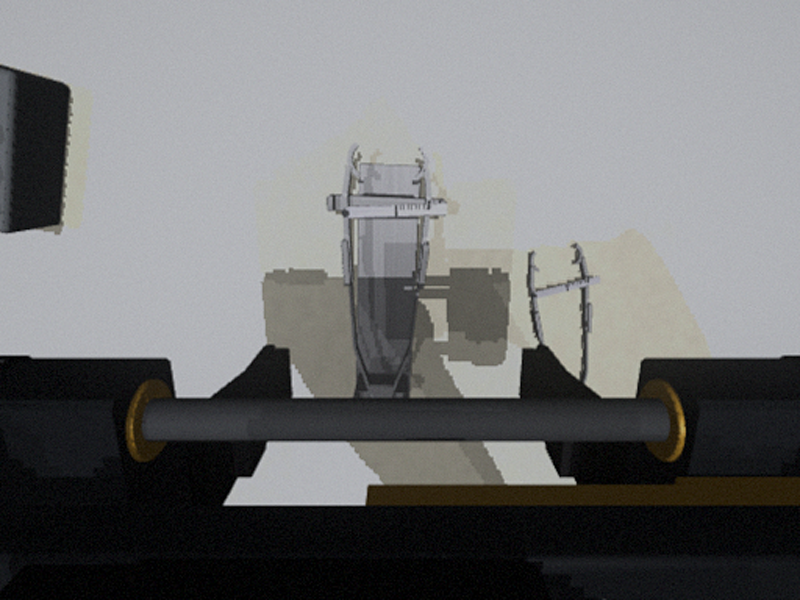

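```bash
python3 - <<'E'
from h import *
p=dict(np.load("w1.npz"))
for n,u,v,z in [("padLtop",345,240,48),("padLbot",347,285,48),("padRtop",428,237,48),("padRbot",427,279,48),("tongL",330,203,46),("tongR",447,208,46),("jawLtip",354,147,42),("jawRtip",422,150,42),("rear",382,388,40)]:
    print(n,ray(p,u*.64,v*.64,z).round(1))
E
python3 - <<'E'
import cv2
i=cv2.imread("pics/w1.png")[130:410,300:500]
cv2.imwrite("pics/w1c.png",cv2.resize(i,(428,600),interpolation=cv2.INTER_CUBIC))
E
```

```text
padLtop [519.4 245.9  48. ]
padLbot [489.5 245.6  48. ]
padRtop [521.4 192.4  48. ]
padRbot [493.6 192.6  48. ]
tongL [542.7 254.9  46. ]
tongR [539.7 180.5  46. ]
jawLtip [576.8 239.1  42. ]
jawRtip [575.  196.7  42. ]
rear [410.3 223.8  40. ]
```

View pics/w1c.png

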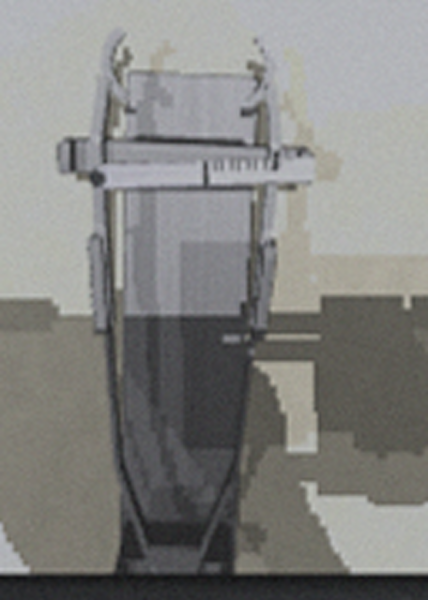

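The gap mark is the long line at crop (206,172), and the scale lines lie to its right. The pads centre at (504.5,219), 55 mm over the outer faces, so this is the right size. Yaw is about -2°. I'll descend now.

```bash
python3 -c "
from h import *
plan(504.5,219,80,-2)"
python3 -m crank '{"dp":[[0.015,-0.01,0.04],[0.015,-0.01,0.08],[0.015,-0.01,0.12],[0.015,-0.01,0.12]],"rotation":[[0,0,0.0055],[0,0,0.0055],[0,0,0.0055],[0,0,0.0055]],"hand":[1,1,1,1]}' 
python3 -c "
from h import *
plan(504.5,219,38,-2)"
```

```text
dp [ 0.0145 -0.0123  0.1227] rot [0.0001 0.0001 0.0054]
t: 2.55
eef_pos: [502.4, 214.1, 78.3]
orientation: [3.137, -0.059, -0.012]
force: [0.0, -1.4, 0.7]
grip_width: 86.9
grip_force: 0.0
dp [ 0.0022 -0.0051  0.0403] rot [ 0.0006  0.0012 -0.0005]
```

```bash

python3 -m crank '{"dp":[[0.002,-0.005,0.015],[0.002,-0.005,0.03],[0.002,-0.005,0.04],[0.002,-0.005,0.04],[0.002,-0.005,0.04]],"rotation":[[0,0,0],[0,0,0],[0,0,0],[0,0,0],[0,0,0]],"hand":[1,1,1,1,1]}' 
python3 - <<'E'
from h import *
plan(504.5,219,38,-2)
p=optics.camera_params("wrist"); im=optics.snapshot("wrist"); cv2.imwrite("pics/w2.png",cv2.resize(im,(800,600),interpolation=cv2.INTER_CUBIC)); np.savez("w2.npz",**p)
E
```

```text
t: 3.05
eef_pos: [507.3, 222.8, 43.3]
orientation: [-3.141, 0.055, -0.001]
force: [1.2, -0.3, 0.1]
grip_width: 87.2
grip_force: 0.0
dp [-0.0027  0.0039  0.0053] rot [-0.     -0.0001 -0.0001]
```

View pics/w2.png

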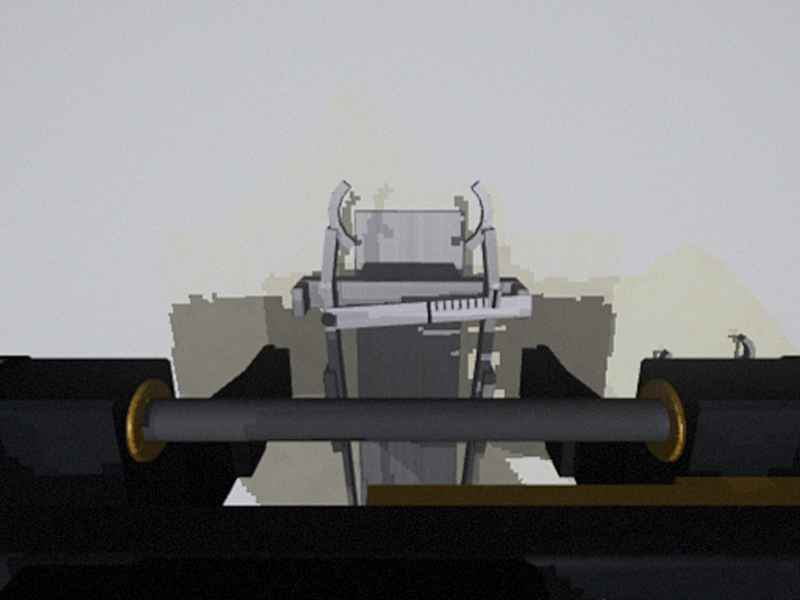

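```bash

python3 -m crank '{"dp":[[0,0,0],[0,0,0]],"rotation":[[0,0,0],[0,0,0]],"hand":[1,1]}' 
python3 - <<'E'
from h import *
plan(504.5,219,38,-2)
p=dict(np.load("w2.npz")); R=cv2.Rodrigues(p["rvec"])[0]; print("cam",(-R.T@p["tvec"].ravel()).round(1))
for n,u,v,z in [("jLtip",345,182,42.5),("jRtip",475,182,42.5),("jLlow",352,243,42.5),("jRlow",463,243,42.5),("padLfront",326,371,48),("padRfront",494,371,48),("rearL",350,500,44),("rearR",468,500,44),("armLout",323,260,44),("armRout",498,260,44)]:
    print(n,ray(p,u*.64,v*.64,z).round(1))
E
```

```text
t: 3.3
eef_pos: [507.4, 222.8, 43.5]
orientation: [-3.141, 0.055, -0.001]
force: [0.2, 0.8, 1.3]
grip_width: 87.2
grip_force: 0.0
dp [-0.0028  0.0039  0.0055] rot [-0.     -0.0001 -0.0001]
cam [583.7 219.4 188.7]
jLtip [579.5 237.8  42.5]
jRtip [578.1 198.3  42.5]
jLlow [560.8 236.9  42.5]
jRlow [559.6 201.9  42.5]
padLfront [519.7 247.6  48. ]
padRfront [517.8 192.5  48. ]
rearL [466.1 243.7  44. ]
rearR [464.6 200.4  44. ]
armLout [555.9 246.2  44. ]
armRout [554.  191.1  44. ]
```

```bash

python3 -m crank '{"dp":[[-0.0028,0.0025,0.0055],[-0.0028,0.0025,0.0055],[-0.0028,0.0025,0.0055],[-0.0028,0.0025,0.0055],[-0.0028,0.0025,0.0055],[-0.0028,0.0025,0.0055],[-0.0028,0.0025,0.0055]],"rotation":[[0,0,0],[0,0,0],[0,0,0],[0,0,0],[0,0,0],[0,0,0],[0,0,0]],"hand":[1,1,0.6,0.3,0.25,0.2,0.08]}' 15
python3 -m crank '{"dp":[[0,0,0],[0,0,0],[0,0,0]],"rotation":[[0,0,0],[0,0,0],[0,0,0]],"hand":[0.08,0.08,0.08]}' 
```

```text
t: 4.0
eef_pos: [504.3, 220.3, 37.5]
orientation: [-3.141, 0.055, -0.0]
force: [0.9, -0.2, -0.8]
grip_width: 55.1
grip_force: 1.7
t: 4.3
eef_pos: [504.2, 220.3, 37.5]
orientation: [-3.141, 0.055, -0.0]
force: [0.9, -0.2, 0.7]
grip_width: 47.4
grip_force: 4.4
```

```bash

python3 -m crank '{"dp":[[0,0,-0.01],[0,0,-0.025],[0,0,-0.05],[0,0,-0.08],[0,0,-0.11],[0,0,-0.11],[0,0,-0.11],[0,0,-0.11]],"rotation":[[0,0,0],[0,0,0],[0,0,0],[0,0,0],[0,0,0],[0,0,0],[0,0,0],[0,0,0]],"hand":[0.08,0.08,0.08,0.08,0.08,0.08,0.08,0.08]}'
python3 -c "
from h import *
plan(480,-97,150,0)"
```

```text
t: 5.1
eef_pos: [503.8, 220.0, 147.2]
orientation: [3.141, -0.056, -0.001]
force: [-0.7, 0.0, -0.6]
grip_width: 46.9
grip_force: 4.2
dp [-0.0126  0.3176 -0.0027] rot [ 0.0001  0.0001 -0.0056]
```

```bash

python3 -m crank '{"dp":[[-0.002,0.03,0],[-0.004,0.075,0],[-0.006,0.12,0],[-0.008,0.165,0],[-0.01,0.21,0],[-0.012,0.255,0],[-0.0125,0.295,0],[-0.0125,0.3175,0]],"rotation":[[0,0,-0.001],[0,0,-0.002],[0,0,-0.003],[0,0,-0.004],[0,0,-0.005],[0,0,-0.0055],[0,0,-0.0055],[0,0,-0.0055]],"hand":[0.08,0.08,0.08,0.08,0.08,0.08,0.08,0.08]}'
python3 -m crank '{"dp":[[0,0,0.02],[0,0,0.04],[0,0,0.049],[0,0,0.049],[0,0,0.049]],"rotation":[[0,0,0],[0,0,0],[0,0,0],[0,0,0],[0,0,0]],"hand":[0.08,0.08,0.08,0.08,0.08]}'
python3 - <<'E'
from h import *
plan(480,-97,98,0)
im=optics.snapshot("scene"); cv2.imwrite("pics/s3raw.png",im)
p=optics.camera_params("wrist"); im=optics.snapshot("wrist"); cv2.imwrite("pics/w3.png",cv2.resize(im,(800,600),interpolation=cv2.INTER_CUBIC)); np.savez("w3.npz",**p)
E
```

```text
t: 5.9
eef_pos: [479.0, -100.3, 146.5]
orientation: [3.141, -0.007, -0.003]
force: [-0.2, 0.2, -0.7]
grip_width: 47.0
grip_force: 4.2
t: 6.4
eef_pos: [480.5, -96.3, 98.6]
orientation: [-3.141, 0.0, 0.001]
force: [-0.3, -0.4, -0.8]
grip_width: 46.9
grip_force: 4.2
dp [-0.0005  0.0007  0.0006] rot [-0.      0.0001 -0.    ]
```

View pics/w3.png

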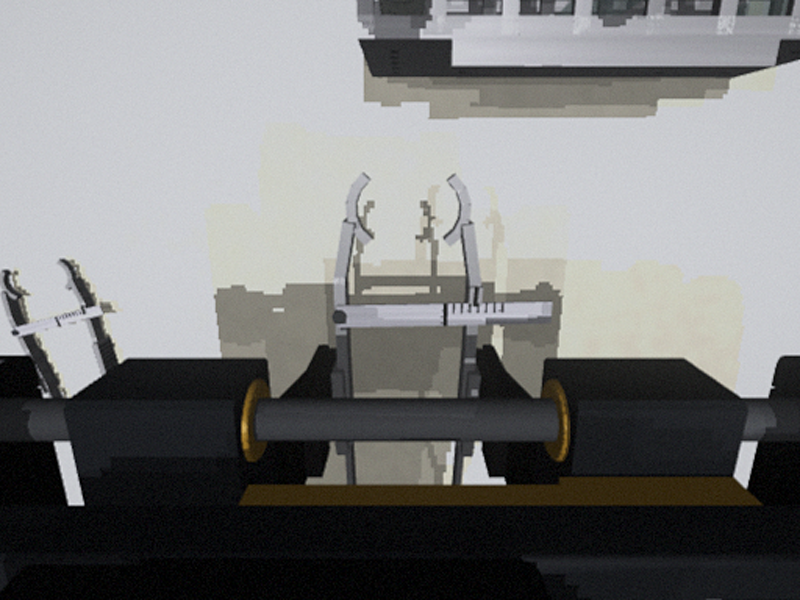

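```bash

python3 -m crank '{"dp":[[0.01,0.0,0.001],[0.02,0.0,0.0015],[0.03,0.0,0.0015],[0.03,0.0,0.0015],[0.03,0.0,0.0015]],"rotation":[[0,0,0],[0,0,0],[0,0,0],[0,0,0],[0,0,0]],"hand":[0.08,0.08,0.08,0.08,0.08]}'
python3 - <<'E'
from h import *
p=optics.camera_params("wrist"); im=optics.snapshot("wrist"); np.savez("w4.npz",**p)
a=cv2.resize(im[0:180,160:400],(800,600),interpolation=cv2.INTER_CUBIC)
cv2.imwrite("pics/w4.png",a)
E
```

```text
t: 7.0
eef_pos: [510.6, -96.5, 96.7]
orientation: [-3.141, 0.001, 0.001]
force: [-0.5, 0.4, -0.8]
grip_width: 47.1
grip_force: 4.2
```

View pics/w4.png

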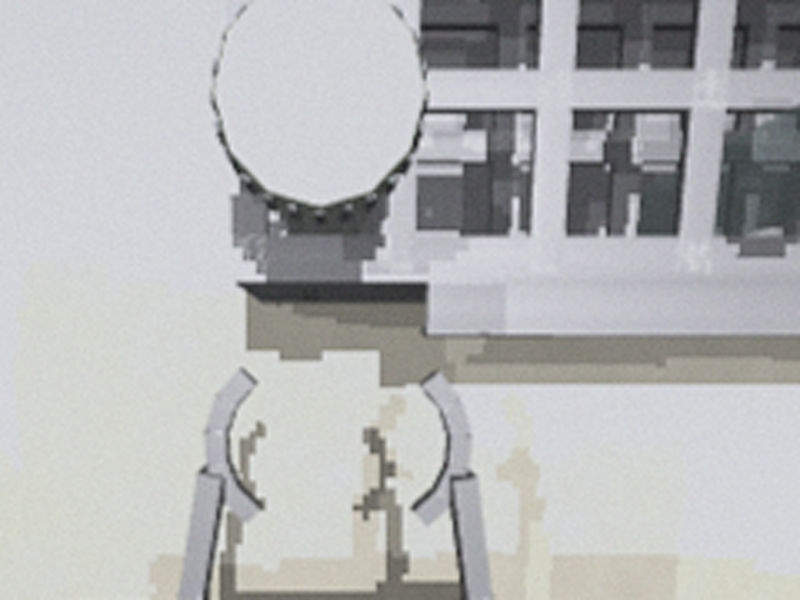

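```bash
python3 - <<'E'
from h import *
p=dict(np.load("w4.npz")); f=lambda u,v,z:ray(p,160+u/3.333,v/3.333,z).round(1)
print("capL,R,bot,c",f(213,103,121),f(425,103,121),f(319,207,121),f(319.5,102.5,121))
for z in (101.7,): print("jaw outer",f(206,435,z),f(470,435,z),"inner",f(228,440,z),f(448,440,z),"tips",f(236,378,z),f(440,380,z),"rear",f(256,515,z),f(420,518,z))
E
```

```text
capL,R,bot,c [613.5 -84.3 121. ] [ 613.5 -107.6  121. ] [602.9 -95.9 121. ] [613.5 -96.  121. ]
jaw outer [576.2 -79.9 101.7] [ 576.2 -116.5  101.7] inner [575.5 -82.9 101.7] [ 575.5 -113.5  101.7] tips [583.8 -84.3 101.7] [ 583.5 -112.1  101.7] rear [565.  -86.6 101.7] [ 564.6 -109.9  101.7]
```

```bash

python3 -m crank '{"dp":[[0.003,-0.0022,0],[0.01,-0.0022,0],[0.02,-0.0022,0],[0.028,-0.0022,0],[0.034,-0.0022,0],[0.0385,-0.0022,0],[0.0385,-0.0022,0],[0.0385,-0.0022,0]],"rotation":[[0,0,0],[0,0,0],[0,0,0],[0,0,0],[0,0,0],[0,0,0],[0,0,0],[0,0,0]],"hand":[0.08,0.08,0.08,0.08,0.08,0.08,0.08,0.08]}'
python3 - <<'E'
from h import *
p=optics.camera_params("wrist"); im=optics.snapshot("wrist"); np.savez("w5.npz",**p)
a=cv2.resize(im[45:225,130:370],(800,600),interpolation=cv2.INTER_CUBIC)
cv2.imwrite("pics/w5.png",a)
E
```

```text
t: 7.85
eef_pos: [548.8, -94.4, 96.7]
orientation: [-3.141, 0.001, 0.001]
force: [-0.3, -0.2, -0.4]
grip_width: 47.4
grip_force: 4.2
```

View pics/w5.png

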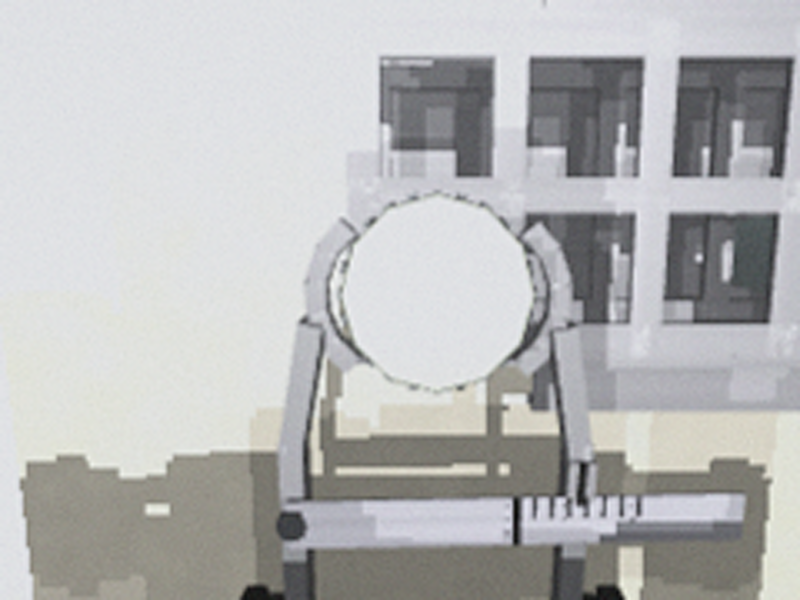

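```bash
python3 - <<'E'
from h import *
p=dict(np.load("w5.npz")); f=lambda u,v,z:ray(p,130+u/3.333,45+v/3.333,z).round(1)
print("cap",f(438,290,121),"edges",f(438,193,121),f(438,389,121),f(342,290,121),f(534,290,121))
print("jaw outer",f(305,285,101),f(573,285,101),"tips",f(345,217,101),f(533,222,101),"rear",f(348,373,101),f(530,372,101),"gauge",f(516,520,104),"idx",f(583,480,104))
E
```

```text
cap [615.3 -96.1 121. ] edges [626.4 -96.  121. ] [603.3 -96.1 121. ] [615.3 -84.6 121. ] [ 615.3 -107.6  121. ]
jaw outer [614.3 -77.7 101. ] [ 614.3 -115.   101. ] tips [623.4 -83.5 101. ] [ 622.8 -109.2  101. ] rear [601.9 -83.4 101. ] [ 602.1 -109.4  101. ] gauge [ 580.8 -107.6  104. ] idx [ 586.9 -117.1  104. ]
```

Relative to the cap, the jaws are about 2 mm short in x and centred in y. I'll correct that, then squeeze in steps.

```bash

python3 -m crank '{"dp":[[0.001,0,0],[0.0022,0,0],[0.0022,0,0],[0.0022,0,0],[0.0022,0,0],[0.0022,0,0],[0.0022,0,0],[0.0022,0,0]],"rotation":[[0,0,0],[0,0,0],[0,0,0],[0,0,0],[0,0,0],[0,0,0],[0,0,0],[0,0,0]],"hand":[0.08,0.08,0.05,0.02,-0.01,-0.04,-0.06,-0.08]}'
python3 -m crank '{"dp":[[0,0,0],[0,0,0],[0,0,0],[0,0,0]],"rotation":[[0,0,0],[0,0,0],[0,0,0],[0,0,0]],"hand":[-0.082,-0.082,-0.082,-0.082]}'
python3 - <<'E'
from h import *
p=optics.camera_params("wrist"); im=optics.snapshot("wrist"); np.savez("w6.npz",**p)
a=cv2.resize(im[45:225,130:370],(800,600),interpolation=cv2.INTER_CUBIC)
cv2.imwrite("pics/w6.png",a)
E
```

```text
t: 8.7
eef_pos: [551.2, -94.5, 96.9]
orientation: [-3.142, 0.001, 0.0]
force: [0.3, -0.4, -0.3]
grip_width: 40.9
grip_force: 7.1
t: 9.1
eef_pos: [551.2, -94.5, 96.9]
orientation: [-3.142, 0.001, 0.0]
force: [-0.3, -0.5, -1.0]
grip_width: 39.8
grip_force: 7.4
```

View pics/w6.png

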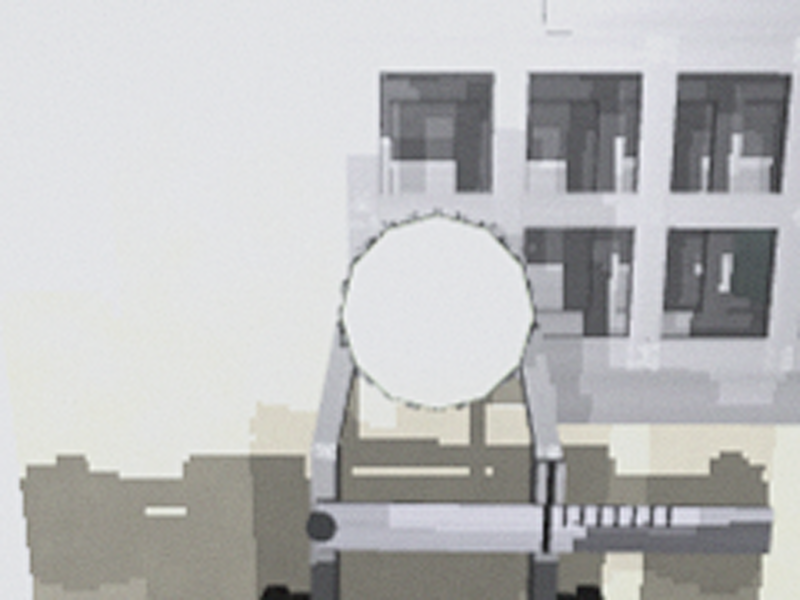

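The index meets the engraved line (547,500), and the cap is unmoved and centred over the ring. The grip force of 7.4 N agrees with being on the mark, so I'll lift gently.

```bash

python3 -m crank '{"dp":[[0,0,0],[0,0,0],[0,0,-0.002],[0,0,-0.005],[0,0,-0.008],[0,0,-0.012],[0,0,-0.017],[0,0,-0.022]],"rotation":[[0,0,0],[0,0,0],[0,0,0],[0,0,0],[0,0,0],[0,0,0],[0,0,0],[0,0,0]],"hand":[-0.082,-0.082,-0.082,-0.082,-0.082,-0.082,-0.082,-0.082]}'
python3 -m crank '{"dp":[[0,0,-0.007],[0,0,-0.016],[0,0,-0.026],[0,0,-0.036],[0,0,-0.046],[0,0,-0.056],[0,0,-0.065],[0,0,-0.073]],"rotation":[[0,0,0],[0,0,0],[0,0,0],[0,0,0],[0,0,0],[0,0,0],[0,0,0],[0,0,0]],"hand":[-0.082,-0.082,-0.082,-0.082,-0.082,-0.082,-0.082,-0.082]}'
python3 -m crank '{"dp":[[0,0,-0.005],[0,0,-0.009],[0,0,-0.012],[0,0,-0.014],[0,0,-0.015],[0,0,-0.015],[0,0,-0.015],[0,0,-0.015]],"rotation":[[0,0,0],[0,0,0],[0,0,0],[0,0,0],[0,0,0],[0,0,0],[0,0,0],[0,0,0]],"hand":[-0.082,-0.082,-0.082,-0.082,-0.082,-0.082,-0.082,-0.082]}'
python3 -m crank '{"dp":[[0,0,0],[0,0,0],[0,0,0],[0,0,0],[0,0,0],[0,0,0],[0,0,0],[0,0,0]],"rotation":[[0,0,0],[0,0,0],[0,0,0],[0,0,0],[0,0,0],[0,0,0],[0,0,0],[0,0,0]],"hand":[-0.082,-0.082,-0.082,-0.082,-0.082,-0.082,-0.082,-0.082]}'
python3 - <<'E'
from h import *
im=optics.snapshot("wrist"); s=optics.snapshot("scene")
a=cv2.resize(im[45:225,130:370],(400,300),interpolation=cv2.INTER_CUBIC)
b=cv2.resize(s[100:250,150:300],(400,400),interpolation=cv2.INTER_CUBIC)
o=np.zeros((400,800,3),np.uint8);o[:300,:400]=a;o[:,400:]=b
cv2.imwrite("pics/w7.png",o)
E
```

```text
t: 9.95
eef_pos: [551.2, -94.5, 119.4]
orientation: [-3.142, 0.001, -0.0]
force: [0.6, -0.0, -0.4]
grip_width: 40.2
grip_force: 7.4
t: 10.75
eef_pos: [551.3, -94.5, 192.8]
orientation: [3.142, -0.001, 0.0]
force: [-0.2, 0.4, -1.2]
grip_width: 39.9
grip_force: 7.4
t: 11.55
eef_pos: [551.1, -94.4, 206.7]
orientation: [-3.141, 0.001, 0.001]
force: [-0.3, -0.5, -0.8]
grip_width: 40.0
grip_force: 7.4
t: 12.35
eef_pos: [551.2, -94.5, 206.9]
orientation: [-3.142, 0.001, -0.0]
force: [0.7, -0.4, -0.2]
grip_width: 40.0
grip_force: 7.4
```

View pics/w7.png

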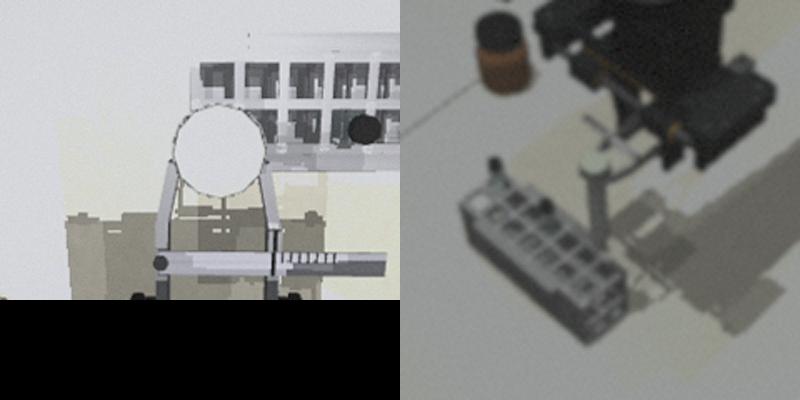

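The tube hangs upright from the jaws, clear of the rack, with the index on the mark at (275,260). The width is steady at 40.0 mm, so I'm handing it in.

```bash
python3 -c "
from workcell import arm
print(arm.job_done())"
```

```text
the job is handed in; nothing more can be done
None
```

I handed the job in at about 12.5 s: the tube hangs by its cap in the forceps, held still about 30 mm clear of the rack with the index on the mark (40.0 mm pad width, 7.4 N); the hand-in returned no verdict.

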